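Mark the blue stock tray and scan its marker

ROBOT

A 6-joint arm with a two-finger parallel gripper is mounted at the origin on the work surface. World frame = base frame: x ahead of the robot, y to its left, z up, the work surface at z = 0. Lengths are in m, angles in rad, forces in N, time in s.
With the tool pointing down it reaches from about 0.3 to 0.85 m from the base axis. Payload 4.2 kg.
Tool frame: the origin (TCP) lies on the centre line of the jaws, within the pads' length; the fingertips stand 25 mm ahead of it and the grasp point (between the pads) lies 6 mm ahead of it; z points along the fingers, x is the direction in which the jaws open and shut, and the axes are right-handed (so a half turn about z gives the same grasp; the last joint's range is limited). The gripper opens to 91 mm and grips with 3 to 60 N. Pads are 32 mm wide; open, the fingers measure 118 mm over their backs; the gripper's body (76 mm by 178 mm) begins 60 mm behind the grasp point.
Start: joints at [-1.352, 0.32, 1.565, -0, 1.257, -0.02], TCP at [0.136, -0.559, 0.239] pointing down, gripper open.
Joint ranges: [-3.11, 3.11], [-0.84, 2.01], [0.21, 2.61], [-1.34, 4.49], [0.05, 2.63], [-2.56, 2.56]. Speed limits (rad/s): [2.57, 2.57, 3.14, 3.14, 3.14, 3.14].

INTERFACE

Orientations are given as a rotation vector (axis times angle).
In Python, from bench import sensors, imaging, manip gives the robot as it stands.
- The arm moves only by the shell command python3 -m jog 'ROWS' [OPENING] [FORCE]. ROWS is JSON, a list of rows, each a list of 2 entries, a list of its own where there are three numbers: the shift along the tool's x, y, z in m, then the turn about the tool's z in rad. In form: [[[dx, dy, dz], yaw], ...]. A call has 1 to 8 rows; each row is the pose to reach, as a shift and turn from the pose commanded when the call began, along the tool's axes at that moment; what a row does not reach only later rows make up. A row lasts 1/8 s, in which the tool goes at most 62.5 mm and 10.7 degrees, less where a joint would pass 70% of its speed; a pose out of reach is approached as far as the arm can. A call with a gripper value outside its range is refused whole. OPENING is the finger opening in m, from 0 to 0.0912, set as the call begins (- or left out, the last holds). The fingers move at their own pace and stop on an object; FORCE is the grip in N (left out, the last holds). Time passes only in rows, so rows that repeat a pose let the fingers close. It gives the time, the measured TCP pose, the force and the opening at its end, in the units of the state.
- sensors.state(): the state, without advancing time (a new reading comes with each control period).
- imaging.get_image(name): name is "scene" or "top" or "wrist"; returns a dict with "image" (384x512x3 uint8, blue, green, red), "depth" (384x512 float32, m along the optical axis (not along the pixel's ray), 0 where there is no reading), "intrinsics" (3x3 intrinsics, pixels), "R" (3x3) and "t" (3): a world point X has camera coordinates R X + t. Camera axes: x right, y down, z forward; pixel columns grow to the right and rows downward; lengths in m; the calibration is good to about 2 mm. The wrist camera is an equidistant fisheye: a pixel r from the principal point sees the ray r / f radians off the axis. A picture is of the moment at which its call begins.
- manip.close_job(): hands the job in, once; it reports no verdict.
The state is a dict: "time": time; "q": joint angles; "qvel": joint speeds; "effort": joint torques, N m; "position": TCP position; "orientation": TCP orientation; "contact_force": force on the tool from outside, world axes, zero at the start; "wrist_torque": the same for the moment, N m; "width": opening from 0.0 (shut) to 1.0 (fully open).
Only numpy, scipy, OpenCV 4.12 (cv2) and the standard library are available. Lean on these libraries where they do the work, as an engineer would, in place of code of your own. Each camera call takes 0.05 s, during which the arm holds its last target.

TASK

Take the blue marker plate from the rack and slide it upright, fully home, into the slot on the blue stock tray, and let go of it. Then draw the hand scanner out of its stand and tip its nose down, so that from above at a slant, with its window about a hand's width (100 mm) away, it points at the middle of the striped code on one of the plate's broad faces; finish while still holding it there, raised clear of everything. Leave the other plates and goods where they are.

Things in the scene. Friction and masses are not known exactly. Their poses are not given: they have to be found in the camera images.
- plate_blue_mid (a point): Centre of the blue marker plate, a rigid slab 10 mm thick (its x axis), 60 mm wide (y) and 90 mm tall (z), 60 g, standing upright in one of the rack's three places (which one varies). Its two broad faces look alike: each has a white panel with black upright stripes, the code. Either face may look either way.
- plate_blue_code (a point): Middle of the striped code of the blue plate: 15 mm above the plate's centre, 60 mm above its lower edge, half-way through its thickness. The code panel is 46 mm wide and 36 mm tall. Axes as the plate's.
- plate_green_mid (a point): Centre of the green marker plate, same size as the blue one, also in the rack: a bystander.
- plate_yellow_mid (a point): Centre of the yellow marker plate, same size as the blue one, also in the rack: a bystander.
- rack: Fixed aluminium block 50 x 210 x 26 mm (x, y, z) with three slots in one line along its y axis, 66 mm apart, each 62 x 12 mm and 20 mm deep, which hold the three plates with broad faces to the rack's +x and -x. Origin: centre of its underside, on the table. The stand and the rack may swap sides of the table.
- slot_floor (a point): Centre of the floor of the slot on the blue stock tray, 6 mm above the table. z up, x is across the slot's thickness (pointing away from the tray), y along its width. The slot is 13 mm (x) by 64 mm (y) and 34 mm deep, with its mouth chamfered by 3 mm, in a fixed grey block 42 x 90 x 40 mm (x, y, z). When fully home the plate's lower edge is on this floor and its centre 45 mm above.
- tray: Fixed blue stock tray with its grey slot block. Origin on the table straight under the slot's centre. The open tray, 130 x 170 mm and 45 mm high, lies on the -x side of the block (from 21 to 151 mm behind the slot's centre), towards the robot.
- scanner_head (a point): Centre of the hand scanner's white head, where it is grasped: the head is a box 100 mm long (x), 40 mm wide (y), 42 mm tall (z). The scanner's x axis points from its window (nose) to its back, z up from the handle to the head. 220 g. Its black handle, 34 x 26 mm (x, y), runs 92 mm straight down from the head's underside, its axis 10 mm towards +x from this point. In the stand the head's centre is 123 mm above the table and the scanner stands upright.
- scanner_window (a point): Centre of the scanner's red window, at the nose: 50 mm along the scanner's -x from the head's centre. It looks along the scanner's -x. Axes as the scanner's.
- scanner_butt (a point): Lower end of the scanner's handle, 113 mm below the head's centre and 10 mm towards +x. Axes as the scanner's.
- stand: Fixed scanner stand: base 100 x 90 x 10 mm with an upright open-topped socket 50 x 42 mm outside, 40 x 32 mm inside, its rim 70 mm above the table; the handle's end rests 10 mm above the table, 60 mm deep in the socket. Origin: centre of its underside on the table.
- oil_filter: Bystander: white and green filter can, 74 mm across, 85 mm tall, origin under its centre.
- bearing: Bystander: steel bearing ring lying flat, 80 mm across, 20 mm tall, origin under its centre.
- tape_roll: Bystander: brown tape roll lying flat, 100 mm across, 48 mm tall, origin under its centre.
- carton_white: Bystander: white carton with a green band, 90 x 130 x 70 mm, origin under its centre.
There are look-alikes about, which are no part of the job. Leave any orange or red look-alike of the part that bears plate_blue_mid alone.

How it is judged:
By the outcome, as a careful person would: the job done as asked, in the order asked, and still so for the second after the job is handed in, while the arm keeps its last pose, push and grip.
It also fails if it takes over 58 s, if anything falls off the work surface, if the arm or the gripper's body presses on something with over 40 N, if the wrist force passes 120 N, or if a joint passes its speed limit or range.

## Working session

There is one attempt and no reset: what is moved stays moved. The work goes in short steps, Python scripts to look and compute and a shell command to move; the robot and the scene stay as the last step left them, time stands still between calls to the robot, and variables do not carry over. Pictures are saved under pics/ and viewed, and the job is handed in when it is done.

```bash
ls -la; mkdir -p pics; cat > h.py <<'E'
import numpy as np, cv2
from bench import sensors, imaging, manip
def grab(n):
    d=imaging.get_image(n); np.savez('pics/%s.npz'%n,**{k:np.array(v) for k,v in d.items()}); return d
def load(n): return dict(np.load('pics/%s.npz'%n))
def px(d,u,v,z=None):
    K=d['intrinsics'];
    if z is None: z=d['depth'][int(round(v)),int(round(u))]
    c=np.array([(u-K[0,2])/K[0,0]*z,(v-K[1,2])/K[1,1]*z,z]); return d['R'].T@(c-d['t'])
def onz(d,u,v,h):
    K=d['intrinsics']; r=d['R'].T@np.array([(u-K[0,2])/K[0,0],(v-K[1,2])/K[1,1],1]); o=-d['R'].T@d['t']
    return o+r*(h-o[2])/r[2]
def cloud(d):
    K=d['intrinsics'];H,W=d['depth'].shape;u,v=np.meshgrid(np.arange(W),np.arange(H));z=d['depth']
    c=np.stack([(u-K[0,2])/K[0,0]*z,(v-K[1,2])/K[1,1]*z,z],-1); return (c-d['t'])@d['R']
def proj(d,X):
    c=d['R']@np.array(X)+d['t'];p=d['intrinsics']@c;return p[:2]/p[2]
E
python3 - <<'E'
from h import *
print(sensors.state())
for n in ('scene','top','wrist'):
    d=grab(n); cv2.imwrite('pics/%s0.png'%n,d['image']); print(n,d['intrinsics'].tolist(),(-d['R'].T@d['t']).round(3),d['R'].round(3).tolist())
E
```

```text
total 12
drwxr-xr-x  3 agent agent 4096 Dec  7 14:17 .
drwxr-xr-x 23 root  root  4096 Dec  7 14:17 ..
drwxr-xr-x  2 agent agent 4096 Dec  7 14:17 pics
{'time': 0.0, 'q': array([-1.35198978e+00,  3.20284764e-01,  1.56570145e+00, -2.27470032e-06,
        1.25739605e+00, -2.00051531e-02]), 'qvel': array([-1.31493232e-03,  4.32673898e-04, -9.19529125e-05,  1.62279933e-03,
       -8.57319588e-04, -7.44175061e-04]), 'effort': array([ 6.78480192e-04, -4.12463343e+01, -2.31976962e+01,  7.28923618e-02,
        4.57210641e-02, -1.62722918e-04]), 'position': array([ 0.13590936, -0.55821847,  0.23811564]), 'orientation': array([-2.46935717e+00,  1.94029996e+00,  2.17656806e-03]), 'contact_force': array([ 0.63715434, -0.07038209, -0.89185263]), 'wrist_torque': array([ 0.0103981 , -0.01655008,  0.0245188 ]), 'width': 1.000427718975736}
scene [[359.4645131945512, 0.0, 258.16110483295665], [0.0, 359.4645131945512, 182.74734174837482], [0.0, 0.0, 1.0]] [ 1.199 -0.229  0.663] [[0.315, 0.949, 0.015], [0.589, -0.183, -0.787], [-0.744, 0.257, -0.617]]
top [[422.16241910938595, 0.0, 258.105695332237], [0.0, 422.16241910938595, 194.30305134358704], [0.0, 0.0, 1.0]] [ 0.377 -0.014  1.387] [[0.027, -1.0, 0.007], [-0.991, -0.027, -0.133], [0.133, -0.004, -0.991]]
wrist [[297.3186396354542, 0.0, 259.1167267236387], [0.0, 297.3186396354542, 189.0122027495225], [0.0, 0.0, 1.0]] [ 0.21  -0.541  0.384] [[0.236, -0.972, -0.001], [-0.936, -0.228, 0.27], [-0.263, -0.063, -0.963]]
```

View pics/scene0.png

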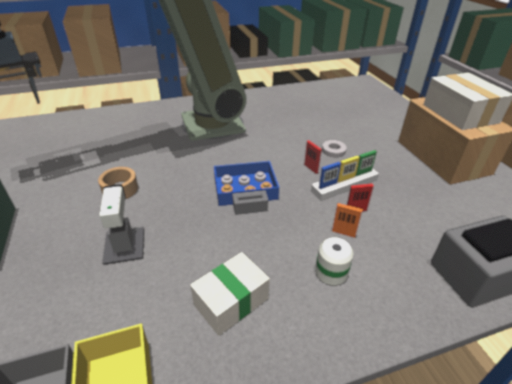

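View pics/top0.png

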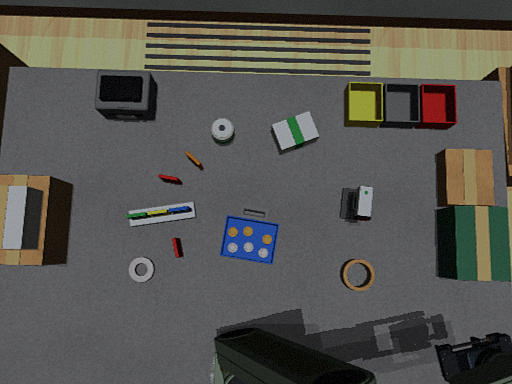

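View pics/wrist0.png

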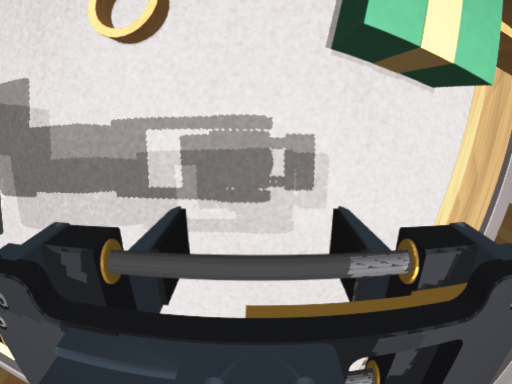

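Scene picture: blue plate in the rack at about (331,175), yellow (349,168), green (367,160). Loose look-alikes: red at (312,155) and (360,195), orange at (347,220). The tray is at (247,185) with its slot block at (250,202), and the scanner stands at (115,220). I'll check with enlarged crops.

```bash
python3 - <<'E'
from h import *
s=load('scene');t=load('top')
a=cv2.resize(s['image'][120:250,290:390],None,fx=4,fy=4,interpolation=cv2.INTER_CUBIC)
b=cv2.resize(s['image'][155:275,85:165],None,fx=4,fy=4,interpolation=cv2.INTER_CUBIC)
H=max(a.shape[0],b.shape[0]);im=np.zeros((H,a.shape[1]+b.shape[1],3),np.uint8);im[:a.shape[0],:a.shape[1]]=a;im[:b.shape[0],a.shape[1]:]=b
cv2.imwrite('pics/c1.png',im)
a=cv2.resize(t['image'][140:240,120:280],None,fx=5,fy=5,interpolation=cv2.INTER_CUBIC)
cv2.imwrite('pics/c2.png',a)
a=cv2.resize(t['image'][170:240,330:390],None,fx=8,fy=8,interpolation=cv2.INTER_CUBIC)
cv2.imwrite('pics/c3.png',a)
P=cloud(t);Q=cloud(s)
for n,u,v in [('bearing?',140,262),('tray',250,240),('block',248,212),('block',262,213),('head',365,195),('head',365,210),('table',300,220),('carton',295,130),('filter',222,128)]: print(n,P[v,u].round(4))
for n,u,v in [('head',113,205),('blue',331,175),('block',250,196)]: print(n,Q[v,u].round(4))
E
```

```text
bearing? [0.3328 0.3516 0.0209]
tray [0.4123 0.003  0.0104]
block [0.5037 0.0123 0.0044]
block [ 0.5015 -0.0338  0.007 ]
head [ 0.5513 -0.3371  0.1435]
head [ 0.3774 -0.0141  1.3875]
table [ 0.4824 -0.1595  0.    ]
carton [ 0.7659 -0.132   0.0719]
filter [0.7591 0.1005 0.0943]
head [ 0.5559 -0.3347  0.1459]
blue [0.5039 0.2258 0.0645]
block [ 0.49   -0.0065  0.0352]
```

View pics/c1.png

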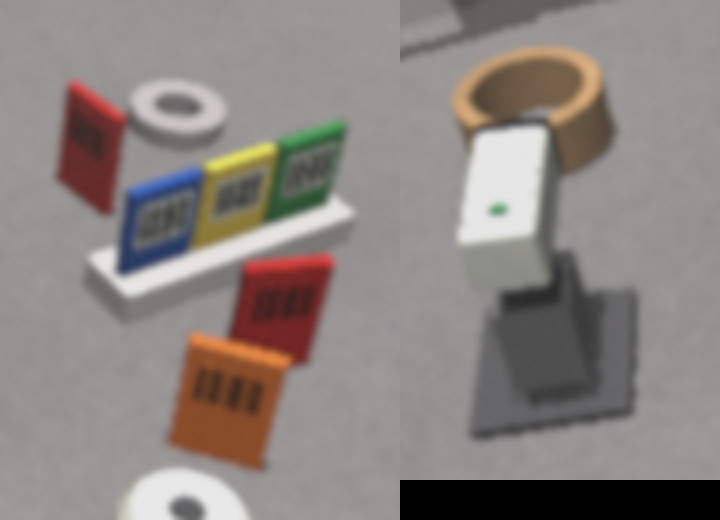

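View pics/c2.png

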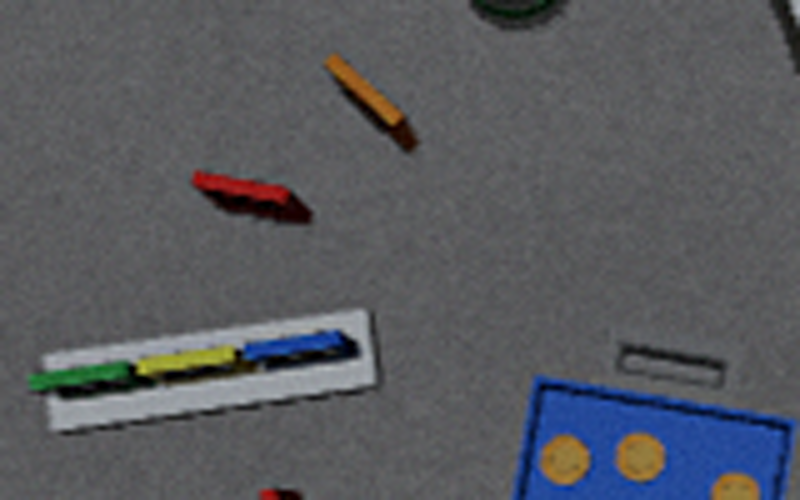

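View pics/c3.png

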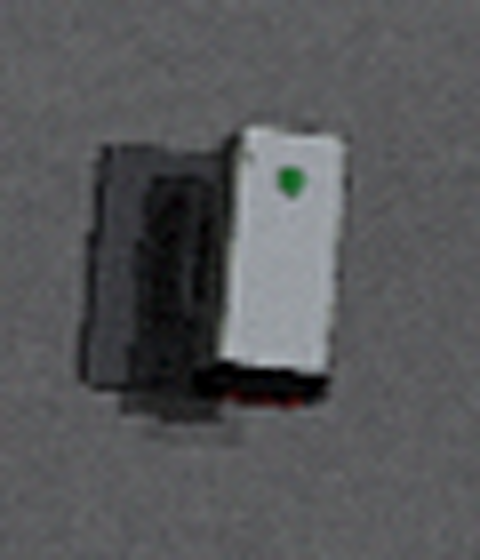

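Both crops agree. The plate to take is the blue one, in the end place of the rack nearest the tray; the red and orange loose plates are look-alikes. The scanner's red window faces the robot. Next I measure poses.

```bash
python3 - <<'E'
from h import *
s=load('scene');t=load('top')
for n,d in (('top',t),('scene',s)):
    P=cloud(d).reshape(-1,3);C=cv2.cvtColor(d['image'],cv2.COLOR_BGR2HSV).reshape(-1,3)
    def rect(m,lab):
        p=P[m]; r=cv2.minAreaRect(p[:,:2].astype(np.float32)); print(n,lab,m.sum(),p.mean(0).round(4),'rect',np.round(r[0],4),np.round(r[1],4),round(r[2],1),'zmax',p[:,2].max().round(4))
    x,y,z=P.T
    rect((x>.4)&(x<.6)&(y>.13)&(y<.36)&(abs(z-.026)<.004),'racktop')
    rect((x>.4)&(x<.6)&(y>.13)&(y<.36)&(z>.09)&(z<.105),'platetops')
    bl=(C[:,0]>105)&(C[:,0]<130)&(C[:,1]>120)
    rect(bl&(x>.4)&(x<.6)&(y>.13)&(y<.36)&(z>.04)&(z<.11),'blue')
    rect((x>.45)&(x<.56)&(y>-.09)&(y<.09)&(abs(z-.04)<.004)&~bl,'blocktop')
    rect((x>.28)&(x<.56)&(y>-.12)&(y<.12)&(abs(z-.043)<.006)&bl,'trayrim')
    rect((x>.45)&(x<.65)&(y>-.45)&(y<-.25)&(abs(z-.144)<.005),'headtop')
    rect((x>.4)&(x<.7)&(y>-.45)&(y<-.2)&(abs(z-.01)<.004),'standbase')
    rect((x>.6)&(x<.9)&(y>-.3)&(y<0)&(abs(z-.07)<.006),'carton')
def c2(u,v): return 120+(u+.5)/5-.5,140+(v+.5)/5-.5
print('rack',[onz(t,*c2(*p),.026)[:2].round(4) for p in ((42,355),(367,310),(378,383),(52,432))])
print('bluetop',[onz(t,*c2(*p),.096)[:2].round(4) for p in ((245,345),(338,333),(344,344),(246,358))])
print('slot',[onz(t,*c2(*p),.040)[:2].round(4) for p in ((622,345),(725,360),(722,388),(618,372))])
def c3(u,v): return 330+(u+.5)/8-.5,170+(v+.5)/8-.5
print('head',[onz(t,*c3(*p),.144)[:2].round(4) for p in ((240,127),(347,134),(328,373),(222,362))])
E
```

```text
top racktop 471 [0.4907 0.2699 0.0259] rect [0.5298 0.2806] [0.1293 0.1788] 9.6 zmax 0.03
top platetops 200 [0.4965 0.2715 0.0953] rect [0.5094 0.2546] [0.1509 0.1664] 59.9 zmax 0.1033
top blue 79 [0.4983 0.222  0.0904] rect [0.4687 0.223 ] [0.1016 0.0894] 35.6 zmax 0.1033
top blocktop 240 [ 0.4989 -0.0085  0.0397] rect [ 0.4952 -0.0282] [0.1309 0.0438] 79.4 zmax 0.044
top trayrim 241 [0.4148 0.0095 0.0439] rect [0.414  0.0045] [0.1694 0.1306] 81.9 zmax 0.0489
top headtop 411 [ 0.5281 -0.3375  0.1433] rect [ 0.529  -0.3377] [0.0404 0.0997] 83.4 zmax 0.1488
top standbase 300 [ 0.5439 -0.3144  0.0093] rect [ 0.5515 -0.3246] [0.2396 0.2843] 88.3 zmax 0.0138
top carton 1079 [ 0.7654 -0.1331  0.0697] rect [ 0.7665 -0.1332] [0.0923 0.1308] 21.9 zmax 0.0757
scene racktop 424 [0.5047 0.2603 0.0269] rect [0.513  0.2551] [0.1654 0.1652] 58.5 zmax 0.03
scene platetops 253 [0.5042 0.2707 0.095 ] rect [0.5103 0.2541] [0.1518 0.1692] 60.3 zmax 0.1005
scene blue 89 [0.5044 0.215  0.0829] rect [0.5023 0.2197] [0.0097 0.0552] 12.2 zmax 0.0989
scene blocktop 365 [ 0.4984 -0.0088  0.041 ] rect [ 0.4986
[... 179 characters left out ...]
1451] rect [ 0.5313 -0.3385] [0.0396 0.1015] 84.1 zmax 0.1483
scene standbase 741 [ 0.5574 -0.337   0.0113] rect [ 0.5408 -0.3397] [0.0899 0.1024] 84.6 zmax 0.014
scene carton 2656 [ 0.7716 -0.1366  0.0712] rect [ 0.7674 -0.1339] [0.0921 0.131 ] 22.2 zmax 0.075
rack [array([0.4957, 0.3994]), array([0.5307, 0.1911]), array([0.4835, 0.1818]), array([0.4463, 0.3896])]
bluetop [array([0.4992, 0.2543]), array([0.5081, 0.1977]), array([0.5014, 0.1937]), array([0.4912, 0.2533])]
slot [array([0.5111, 0.0247]), array([ 0.5032, -0.0415]), array([ 0.4852, -0.04  ]), array([0.4936, 0.0268])]
head [array([ 0.5796, -0.3209]), array([ 0.5781, -0.3609]), array([ 0.4885, -0.353 ]), array([ 0.4915, -0.3138])]
```

```bash
cat >> h.py <<'E'
from scipy.spatial.transform import Rotation as Ro
def plan(xyz,ang):
    """shift/yaw from measured pose to TCP xyz with tool-x heading ang (deg), mod 180 nearest unless given"""
    s=sensors.state();R=Ro.from_rotvec(s['orientation']).as_matrix();d=np.array(xyz)-s['position']
    a=np.degrees(np.arctan2(R[1,0],R[0,0])); dy=(ang-a+180)%360-180
    print('pos',s['position'].round(4),'heading',a.round(2),'tilt',R[:,2].round(4),'shift',(R.T@d).round(4),'yaw',np.radians(-dy).round(4),'q6',s['q'][5].round(3),'t',s['time'],'F',s['contact_force'].round(1),'w',round(s['width']*91.2,1))
E
python3 -c "
from h import *
plan([.5,.225,.2],9.85)"
```

```text
pos [ 0.1359 -0.5583  0.2383] heading -76.32 tilt [-3.0e-04  1.3e-03 -1.0e+00] shift [-0.6749 -0.539   0.0392] yaw -1.5039 q6 -0.02 t 0.15 F [-0.8 -0.5 -0.7] w 91.6
```

```bash
python3 -m jog '[[[-0.675,-0.539,0],-1.504],[[-0.675,-0.539,0],-1.504],[[-0.675,-0.539,0],-1.504],[[-0.675,-0.539,0],-1.504],[[-0.675,-0.539,0],-1.504],[[-0.675,-0.539,0],-1.504],[[-0.675,-0.539,0],-1.504],[[-0.675,-0.539,0],-1.504]]' 0.05 10; python3 -c "
from h import *
plan([.5,.225,.2],9.85)"
```

```text
time: 1.15
position: [0.3472, -0.1034, 0.2391]
orientation: [3.129, 0.273, 0.002]
contact_force: [1.5, -1.0, -0.1]
width: 0.551
pos [ 0.3472 -0.1034  0.2391] heading 9.96 tilt [ 1.1e-03 -5.0e-04 -1.0e+00] shift [ 0.2073 -0.297   0.0391] yaw 0.0019 q6 -0.495 t 1.15 F [ 1.5 -1.  -0.1] w 50.2
```

```bash
python3 -m jog '[[[0.207,-0.297,0.01],0],[[0.207,-0.297,0.03],0],[[0.207,-0.297,0.039],0],[[0.207,-0.297,0.039],0],[[0.207,-0.297,0.039],0],[[0.207,-0.297,0.039],0],[[0.207,-0.297,0.039],0],[[0.207,-0.297,0.039],0]]'; python3 -c "
from h import *
plan([.5,.225,.084],9.85)
d=grab('wrist'); cv2.imwrite('pics/w1.png',d['image'])"
```

```text
time: 2.15
position: [0.5005, 0.2216, 0.1994]
orientation: [3.129, 0.264, -0.003]
contact_force: [-0.7, -0.2, -0.7]
width: 0.552
pos [0.5005 0.2216 0.1994] heading 9.65 tilt [-0.0015 -0.0012 -1.    ] shift [ 0.0003 -0.0035  0.1154] yaw -0.0035 q6 0.228 t 2.15 F [-0.7 -0.2 -0.7] w 50.3
```

View pics/w1.png

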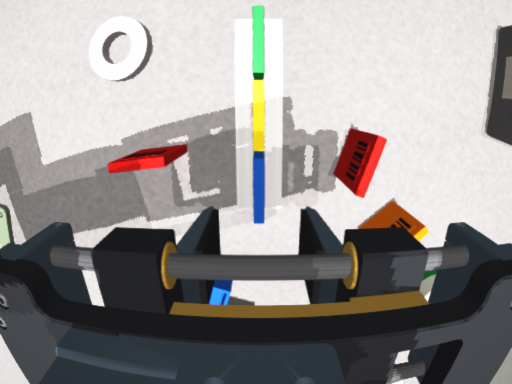

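The wrist view shows the blue plate top running from (258,152) to (258,222), centred between the fingers at (211–308). I'll measure it through the fisheye model.

```bash
cat >> h.py <<'E'
def fonz(d,u,v,h):
    K=d['intrinsics'];a=np.array([u-K[0,2],v-K[1,2]]);r=np.hypot(*a);th=r/K[0,0]
    c=np.r_[a/max(r,1e-9)*np.sin(th),np.cos(th)];w=d['R'].T@c;o=-d['R'].T@d['t'];return o+w*(h-o[2])/w[2]
def fproj(d,X):
    K=d['intrinsics'];c=d['R']@np.array(X)+d['t'];th=np.arctan2(np.hypot(c[0],c[1]),c[2]);e=c[:2]/np.hypot(c[0],c[1]);return K[:2,2]+e*th*K[0,0]
E
python3 - <<'E'
from h import *
d=load('wrist')
for p in ((253,152),(265,152),(264,222),(253,222)): print(fonz(d,*p,.096)[:2].round(4))
C=cv2.cvtColor(d['image'],cv2.COLOR_BGR2HSV)
m=(C[...,0]>105)&(C[...,0]<128)&(C[...,1]>150)&(C[...,2]>80); m[:150]=0;m[226:]=0;m[:,:230]=0;m[:,290:]=0
v,u=np.nonzero(m); P=np.array([fonz(d,a,b,.096)[:2] for a,b in zip(u,v)]).astype(np.float32); print(cv2.minAreaRect(P),P.mean(0))
E
```

```text
[0.4891 0.2578]
[0.4992 0.2595]
[0.5092 0.1967]
[0.4994 0.1951]
((0.49897271394729614, 0.2272268831729889), (0.008125122636556625, 0.06353597342967987), 9.681009292602539) [0.49892363 0.22778074]
```

```bash
python3 -m jog '[[[0,-0.004,0.04],0],[[0,-0.004,0.08],0],[[0,-0.004,0.105],0],[[0,-0.004,0.115],0],[[0,-0.004,0.115],0],[[0,-0.004,0.115],0]]' 0.05 25;  python3 -m jog '[[[0,0,0],0],[[0,0,0],0],[[0,0,0],0],[[0,0,0],0],[[0,0,0],0]]' 0.0 25; python3 -c "
from h import *
plan([.5,.225,.084],9.85)"
```

```text
time: 2.95
position: [0.5013, 0.2261, 0.0863]
orientation: [-3.13, -0.263, -0.004]
contact_force: [0.7, -0.2, 0.3]
width: 0.547
time: 3.58
position: [0.5001, 0.226, 0.0848]
orientation: [3.13, 0.264, -0.002]
contact_force: [-1.1, -1.0, 0.7]
width: 0.11
pos [0.5001 0.226  0.0848] heading 9.63 tilt [-1.e-03 -4.e-04 -1.e+00] shift [-0.0002  0.001   0.0008] yaw -0.0039 q6 0.235 t 3.575 F [-1.1 -1.   0.7] w 10.0
```

```bash
python3 -m jog '[[[0,0,-0.02],0],[[0,0,-0.06],0],[[0,0,-0.12],0],[[0,0,-0.12],0],[[0,0,-0.12],0]]' - 40; python3 -c "
from h import *
plan([.4985,-.008,.205],-7.5)"
```

```text
time: 4.2
position: [0.5, 0.2259, 0.2044]
orientation: [3.13, 0.264, -0.001]
contact_force: [-0.4, 0.0, -0.7]
width: 0.109
pos [0.5    0.2259 0.2044] heading 9.62 tilt [-8.e-04 -5.e-04 -1.e+00] shift [-0.0406  0.2303 -0.0005] yaw 0.2989 q6 0.235 t 4.2 F [-0.4  0.  -0.7] w 10.0
```

```bash
python3 -m jog '[[[-0.054,0.311,0],0.299],[[-0.054,0.311,0],0.299],[[-0.054,0.311,0],0.299],[[-0.054,0.311,0],0.299],[[-0.054,0.311,0],0.299],[[-0.054,0.311,0],0.299],[[-0.054,0.311,0],0.299],[[-0.054,0.311,0],0.299]]'; python3 -c "
from h import *
plan([.4985,-.008,.205],-7.5)
d=grab('wrist'); cv2.imwrite('pics/w2.png',cv2.resize(d['image'][50:290,130:390],None,fx=3,fy=3,interpolation=cv2.INTER_CUBIC)[:600])"
```

```text
time: 5.2
position: [0.4989, -0.0881, 0.2042]
orientation: [-3.134, 0.203, 0.003]
contact_force: [-0.3, -0.2, -0.2]
width: 0.104
pos [ 0.4989 -0.0881  0.2042] heading -7.4 tilt [-1.6e-03  7.0e-04 -1.0e+00] shift [-0.0108 -0.0794 -0.0008] yaw 0.0017 q6 -0.069 t 5.2 F [-0.3 -0.2 -0.2] w 9.5
```

View pics/w2.png

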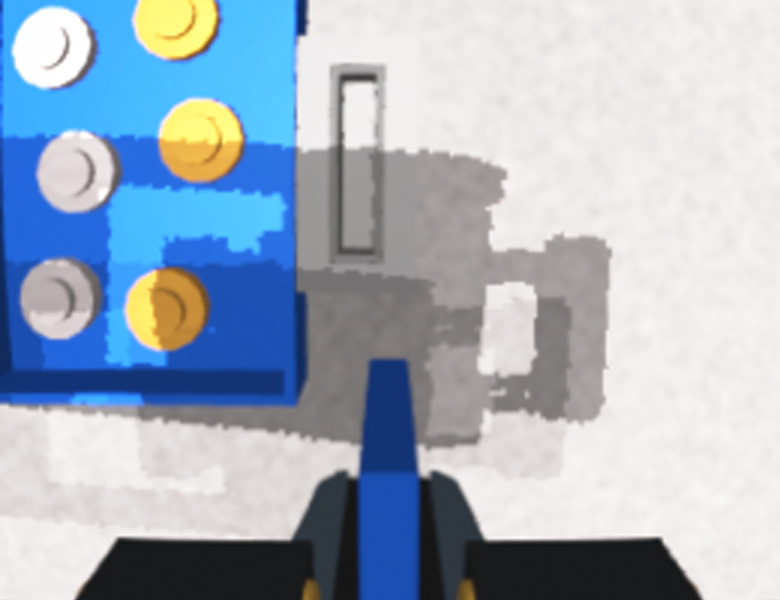

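```bash
python3 - <<'E'
from h import *
d=load('wrist'); s=sensors.state()
f=lambda u,v:(130+(u+.5)/3-.5,50+(v+.5)/3-.5)
P=np.array([fonz(d,*f(*p),.04)[:2] for p in ((331,65),(386,65),(383,262),(330,262))]);print(P.round(4),P.mean(0).round(4),np.linalg.norm(P[0]-P[3]),np.linalg.norm(P[0]-P[1]))
w=(P[0]+P[1]-P[2]-P[3]);print('yaw',np.degrees(np.arctan2(-w[0],w[1])))
zt=s['position'][2]+.012; 
B=np.array([fonz(d,*f(*p),zt-.09)[:2] for p in ((369,359),(406,359))]);T=np.array([fonz(d,*f(*p),zt)[:2] for p in ((359,472),(419,472))])
print('bottom',B.round(4),'top',T.round(4))
h=np.radians(-7.4);yv=np.array([-np.sin(h),np.cos(h)]);xv=np.array([np.cos(h),np.sin(h)])
c=s['position'][:2]
for q in (B.mean(0)-yv*.03-c,T.mean(0)-yv*.03-c): print('plate rel tcp x,y',(q@xv).round(4),(q@yv).round(4))
E
```

```text
[[ 0.4944  0.027 ]
 [ 0.513   0.0244]
 [ 0.5031 -0.0437]
 [ 0.4848 -0.0412]] [ 0.4988 -0.0084] 0.0689288247719496 0.01880873787747716
yaw -8.165942335360558
bottom [[ 0.4981 -0.0596]
 [ 0.5075 -0.0608]] top [[ 0.4986 -0.059 ]
 [ 0.508  -0.0602]]
plate rel tcp x,y 0.0 -0.0019
plate rel tcp x,y 0.0005 -0.0012
```

```bash
python3 -c "
from h import *
plan([.4988,-.0074,.13],-8)"
```

```text
pos [ 0.4991 -0.0881  0.2045] heading -7.38 tilt [-1.e-03  4.e-04 -1.e+00] shift [-0.0106 -0.08    0.0745] yaw 0.0108 q6 -0.069 t 5.25 F [-1.1  0.2 -0.6] w 9.7
```

```bash
python3 -m jog '[[[-0.0106,-0.08,0.0],0.0108],[[-0.0106,-0.08,0.02],0.0108],[[-0.0106,-0.08,0.06],0.0108],[[-0.0106,-0.08,0.074],0.0108],[[-0.0106,-0.08,0.074],0.0108],[[-0.0106,-0.08,0.074],0.0108],[[-0.0106,-0.08,0.074],0.0108]]'; python3 -c "
from h import *
plan([.4988,-.0074,.085],-8)
for n in ('wrist','scene'):
  d=grab(n); 
  c=d['image'][120:340,140:380] if n=='wrist' else d['image'][130:230,200:300]
  cv2.imwrite('pics/%s3.png'%n,cv2.resize(c,None,fx=3 if n=='wrist' else 6,fy=3 if n=='wrist' else 6,interpolation=cv2.INTER_CUBIC)[:600])"
```

```text
time: 6.12
position: [0.5, -0.0091, 0.1321]
orientation: [-3.134, 0.223, -0.004]
contact_force: [0.3, 0.4, -0.2]
width: 0.107
pos [ 0.5    -0.0091  0.1321] heading -8.15 tilt [ 2.5e-03 -2.0e-04 -1.0e+00] shift [-0.0016 -0.0015  0.0471] yaw -0.0026 q6 0.101 t 6.125 F [ 0.3  0.4 -0.2] w 9.8
```

View pics/scene3.png

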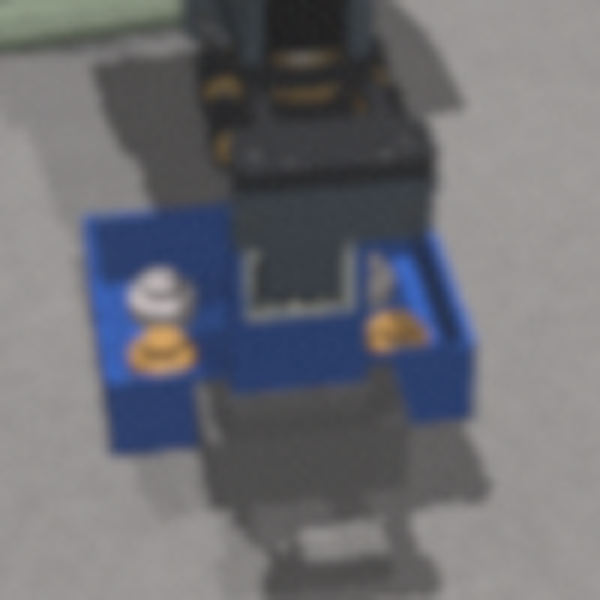

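View pics/wrist3.png

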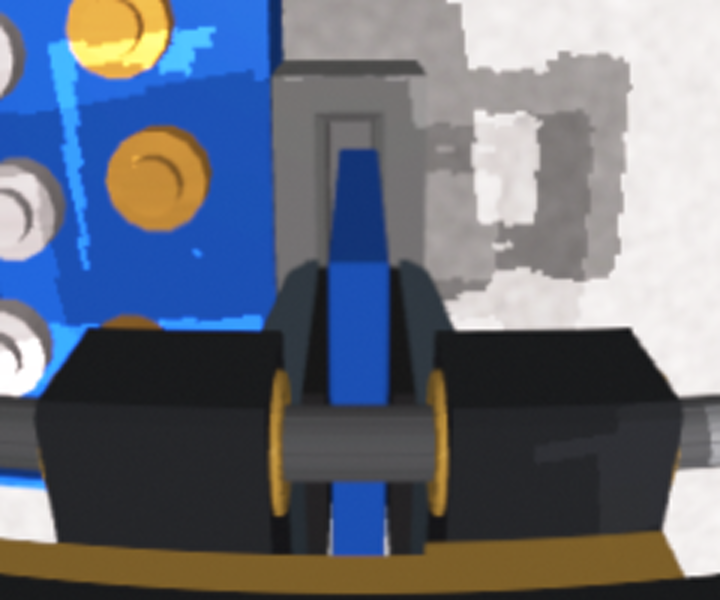

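The plate stands over the slot: its lower edge is at (338–378,150) and the slot mouth at (317–382,114). It is nearly aligned, perhaps 1 mm too far +x. I'll let the arm settle and re-measure.

```bash
python3 -m jog '[[[0,0,0],0],[[0,0,0],0]]'; python3 - <<'E'
from h import *
plan([.4988,-.0074,.085],-8)
d=grab('wrist'); s=sensors.state()
cv2.imwrite('pics/w4.png',cv2.resize(d['image'][120:260,200:340],None,fx=4,fy=4,interpolation=cv2.INTER_CUBIC))
E
```

```text
time: 6.48
position: [0.4992, -0.0089, 0.1311]
orientation: [3.134, -0.223, 0.0]
contact_force: [-0.4, 0.2, -0.5]
width: 0.106
pos [ 0.4992 -0.0089  0.1311] heading -8.13 tilt [ 3.e-04 -1.e-04 -1.e+00] shift [-0.0006 -0.0015  0.0461] yaw -0.0023 q6 0.101 t 6.475 F [-0.4  0.2 -0.5] w 9.6
```

View pics/w4.png

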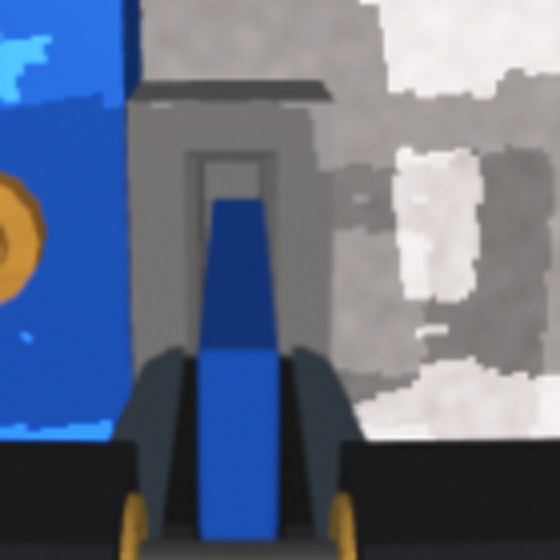

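```bash
python3 - <<'E'
from h import *
d=load('wrist'); s=sensors.state()
f=lambda u,v:(200+(u+.5)/4-.5,120+(v+.5)/4-.5)
c=s['position'][:2];h=np.radians(-8);yv=np.array([-np.sin(h),np.cos(h)]);xv=np.array([np.cos(h),np.sin(h)])
def rel(p,z): q=fonz(d,*f(*p),z)[:2]-c; return (q@xv).round(4),(q@yv).round(4)
print('chamfer far corners',rel((185,152),.04),rel((279,152),.04)); print('chamfer L/R low',rel((183,340),.04))
print('inner',rel((205,160),.037),rel((263,160),.037))
print('plate bottom',rel((214,200),.1311-.0788),rel((263,200),.1311-.0788))
print('block edges',rel((130,102),.04),rel((315,102),.04))
E
```

```text
chamfer far corners (np.float64(-0.01), np.float64(0.0351)) (np.float64(0.009), np.float64(0.035))
chamfer L/R low (np.float64(-0.011), np.float64(-0.0049))
inner (np.float64(-0.0061), np.float64(0.0329)) (np.float64(0.0058), np.float64(0.0328))
plate bottom (np.float64(-0.004), np.float64(0.0277)) (np.float64(0.0055), np.float64(0.0277))
block edges (np.float64(-0.021), np.float64(0.0454)) (np.float64(0.0161), np.float64(0.0452))
```

```bash
python3 -m jog '[[[-0.001,-0.0023,0],0],[[-0.001,-0.0023,0.008],0],[[-0.001,-0.0023,0.014],0],[[-0.001,-0.0023,0.018],0],[[-0.001,-0.0023,0.022],0],[[-0.001,-0.0023,0.022],0]]'; python3 -c "
from h import *
plan([.4988,-.0074,.085],-8)"
```

```text
time: 7.28
position: [0.4983, -0.0065, 0.1086]
orientation: [3.134, -0.223, -0.001]
contact_force: [0.1, 0.8, -0.5]
width: 0.108
pos [ 0.4983 -0.0065  0.1086] heading -8.13 tilt [-7.e-04 -1.e-04 -1.e+00] shift [0.0006 0.0009 0.0236] yaw -0.0022 q6 0.106 t 7.275 F [ 0.1  0.8 -0.5] w 9.8
```

```bash
python3 -m jog '[[[0,0,0.006],0],[[0,0,0.012],0],[[0,0,0.018],0],[[0,0,0.022],0],[[0,0,0.025],0],[[0,0,0.025],0],[[0,0,0.025],0]]'; python3 -c "
from h import *
plan([.4988,-.0074,.085],-8)
d=grab('scene');c=d['image'][130:230,200:300]
cv2.imwrite('pics/s5.png',cv2.resize(c,None,fx=6,fy=6,interpolation=cv2.INTER_CUBIC)[:600])"
```

```text
time: 8.15
position: [0.4984, -0.0064, 0.0848]
orientation: [3.134, -0.223, -0.0]
contact_force: [-2.8, -0.4, 6.6]
width: 0.109
pos [ 0.4984 -0.0064  0.0848] heading -8.12 tilt [-0.e+00 -1.e-04 -1.e+00] shift [ 0.0005  0.0009 -0.0002] yaw -0.0022 q6 0.106 t 8.15 F [-2.8 -0.4  6.6] w 10.0
```

View pics/s5.png

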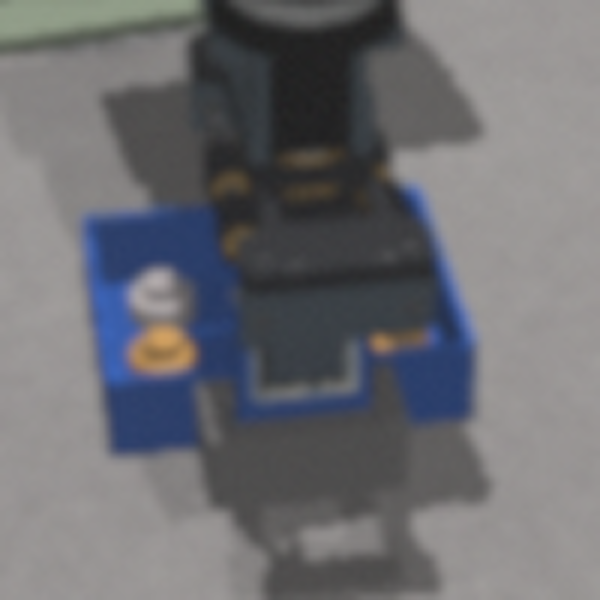

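Upward force of 6.6 N at exactly the expected height, so the plate is on the floor. One small press, then release.

```bash
python3 -m jog '[[[0.0005,0,0.001],0],[[0.0005,0,0.001],0]]';python3 -m jog '[[[0,0,0],0],[[0,0,0],0],[[0,0,0],0],[[0,0,0],0]]' 0.045; python3 -m jog '[[[0,0,-0.03],0],[[0,0,-0.08],0],[[0,0,-0.14],0],[[0,0,-0.14],0]]'; python3 -c "
from h import *
plan([.5305,-.338,.21],-96)
for n in ('top','scene','wrist'): d=grab(n)
c=load('scene')['image'][130:230,200:300]
cv2.imwrite('pics/s6.png',cv2.resize(c,None,fx=6,fy=6,interpolation=cv2.INTER_CUBIC)[:600])
cv2.imwrite('pics/w6.png',load('wrist')['image'])"
```

```text
time: 8.45
position: [0.4985, -0.0065, 0.0848]
orientation: [3.134, -0.223, -0.001]
contact_force: [-5.2, 0.3, 15.5]
width: 0.107
time: 8.95
position: [0.499, -0.0065, 0.0827]
orientation: [3.134, -0.223, -0.001]
contact_force: [0.1, -0.9, -0.2]
width: 0.485
time: 9.45
position: [0.5019, -0.0066, 0.2276]
orientation: [-3.133, 0.223, -0.017]
contact_force: [-0.1, -0.0, -0.2]
width: 0.493
pos [ 0.5019 -0.0066  0.2276] heading -8.12 tilt [ 1.090e-02 -5.000e-04 -9.999e-01] shift [0.075  0.3241 0.0181] yaw 1.5337 q6 0.106 t 9.45 F [-0.1 -0.  -0.2] w 45.0
```

View pics/s6.png

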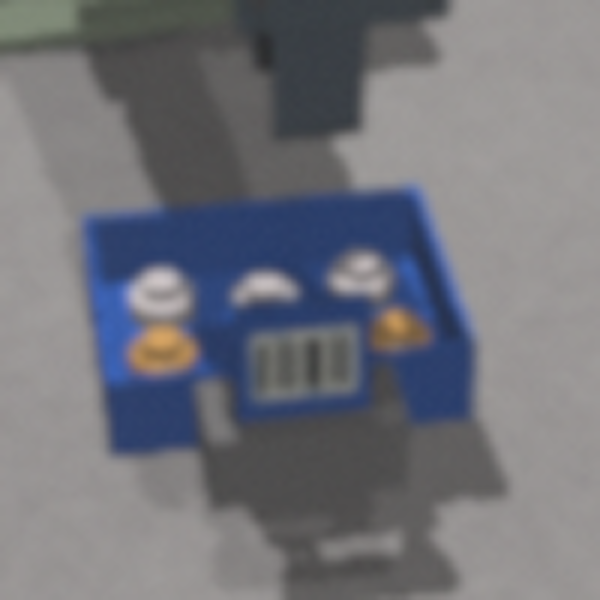

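View pics/w6.png

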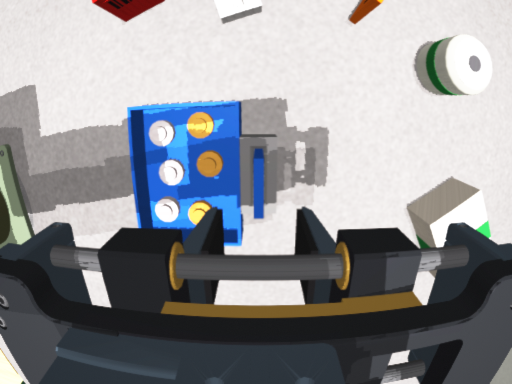

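The plate sits home and upright (code panel at (303,362) in the crop) and the fingers are clear. Next, the scanner.

```bash
python3 -m jog '[[[0.075,0.324,-0.02],1.534],[[0.075,0.324,-0.02],1.534],[[0.075,0.324,-0.02],1.534],[[0.075,0.324,-0.02],1.534],[[0.075,0.324,-0.02],1.534],[[0.075,0.324,-0.02],1.534],[[0.075,0.324,-0.02],1.534],[[0.075,0.324,-0.02],1.534]]' 0.07; python3 -m jog '[[[0,0,0],0.14],[[0,0,0],0.14],[[0,0,0],0.14]]'; python3 -c "
from h import *
plan([.5305,-.338,.129],-96)
d=load('top');P=cloud(d).reshape(-1,3);x,y,z=P.T;m=(x>.47)&(x<.53)&(abs(y+.008)<.05)&(z>.07)&(z<.13);print(m.sum(),np.median(P[m],0),np.sort(z[m])[-8:].round(4))
d=grab('wrist');cv2.imwrite('pics/w7.png',d['image'])"
```

```text
time: 10.6
position: [0.5265, -0.3379, 0.2399]
orientation: [2.132, -2.306, -0.008]
contact_force: [-0.1, 0.5, -0.2]
width: 0.768
time: 10.98
position: [0.5271, -0.3376, 0.2416]
orientation: [1.977, -2.44, -0.004]
contact_force: [-0.7, 0.6, -0.2]
width: 0.769
pos [ 0.5271 -0.3376  0.2416] heading -101.97 tilt [-0.002   0.0013 -1.    ] shift [-0.0002 -0.0036  0.1126] yaw -0.1043 q6 1.192 t 10.975 F [-0.7  0.6 -0.2] w 70.2
0 [nan nan nan] []
  return _methods._mean(a, axis=axis, dtype=dtype,
  ret = um.true_divide(
```

View pics/w7.png

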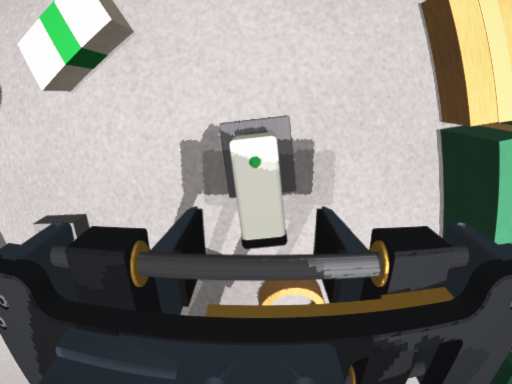

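The head is visible at corners (231,139), (275,134), (286,243) and (242,247). I turned about 6° too far and will correct it with the next move.

```bash
python3 - <<'E'
from h import *
d=load('wrist')
cv2.imwrite('pics/w8.png',cv2.resize(d['image'][110:260,190:330],None,fx=4,fy=4,interpolation=cv2.INTER_CUBIC))
P=np.array([fonz(d,*p,.144)[:2] for p in ((231,139),(275,134),(286,237),(243,240))]);print(P.round(4),P.mean(0).round(4))
w=P[0]+P[1]-P[2]-P[3];print('yaw',np.degrees(np.arctan2(w[1],w[0])),[np.linalg.norm(P[i]-P[i-1]).round(4) for i in range(4)])
E
```

```text
[[ 0.5817 -0.3264]
 [ 0.5782 -0.3626]
 [ 0.486  -0.3546]
 [ 0.4912 -0.3159]] [ 0.5343 -0.3399]
yaw -5.803423300348141 [np.float64(0.0911), np.float64(0.0364), np.float64(0.0925), np.float64(0.039)]
```

View pics/w8.png

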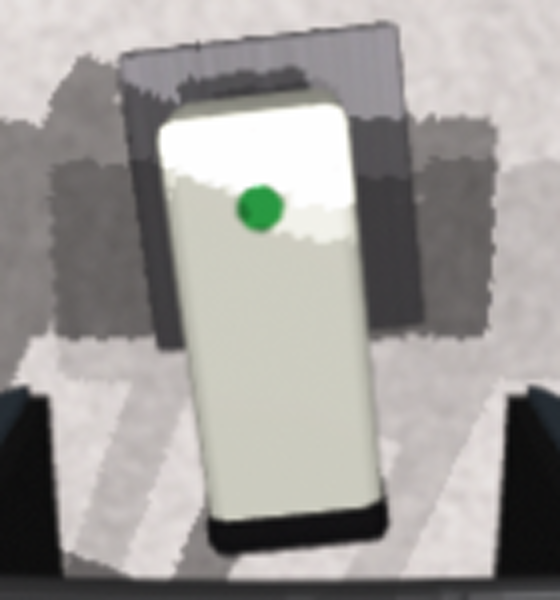

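```bash
python3 -m jog '[[[0,-0.0036,0.03],-0.107],[[0,-0.0036,0.07],-0.107],[[0,-0.0036,0.1],-0.107],[[0,-0.0036,0.1126],-0.107],[[0,-0.0036,0.1126],-0.107],[[0,-0.0036,0.1126],-0.107]]'; python3 -m jog '[[[0,0,0],0],[[0,0,0],0],[[0,0,0],0],[[0,0,0],0],[[0,0,0],0]]' 0.0 20; python3 -c "
from h import *
plan([.5305,-.338,.129],-96)
d=grab('scene');c=d['image'][140:280,50:200]
cv2.imwrite('pics/s8.png',cv2.resize(c,None,fx=4,fy=4,interpolation=cv2.INTER_CUBIC)[:600])"
```

```text
time: 11.78
position: [0.5318, -0.3391, 0.1318]
orientation: [-2.103, 2.333, -0.004]
contact_force: [0.2, -0.6, -0.2]
width: 0.76
time: 12.4
position: [0.5311, -0.3386, 0.1307]
orientation: [-2.103, 2.334, -0.001]
contact_force: [-1.1, -0.2, 2.3]
width: 0.441
pos [ 0.5311 -0.3386  0.1307] heading -95.96 tilt [ 3.e-04 -2.e-04 -1.e+00] shift [-0.0005  0.0007  0.0017] yaw 0.0007 q6 1.089 t 12.4 F [-1.1 -0.2  2.3] w 40.2
```

View pics/s8.png

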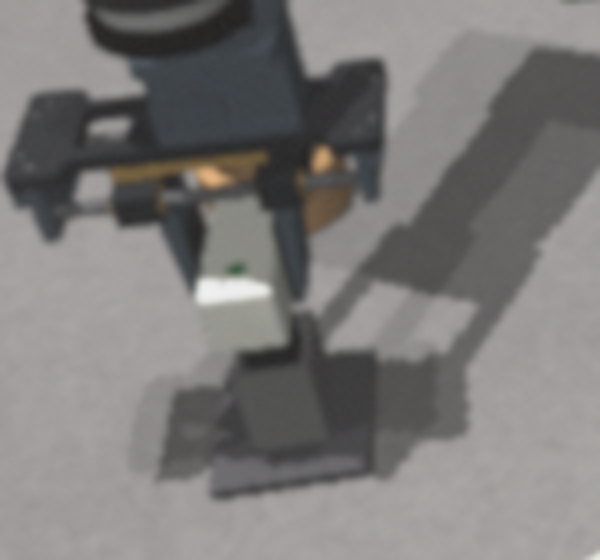

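```bash
python3 -m jog '[[[0,0,-0.015],0],[[0,0,-0.03],0],[[0,0,-0.045],0],[[0,0,-0.045],0],[[0,0,-0.045],0]]'; python3 -c "
from h import *
plan([.5305,-.338,.129],-96)
d=grab('scene');c=d['image'][140:280,50:200]
cv2.imwrite('pics/s9.png',cv2.resize(c,None,fx=4,fy=4,interpolation=cv2.INTER_CUBIC)[:600])"
```

```text
time: 13.08
position: [0.5307, -0.3385, 0.1752]
orientation: [2.103, -2.334, -0.001]
contact_force: [-1.0, 0.2, -1.0]
width: 0.438
pos [ 0.5307 -0.3385  0.1752] heading -95.96 tilt [-5.e-04  2.e-04 -1.e+00] shift [-0.0004  0.0003  0.0462] yaw 0.0007 q6 1.089 t 13.075 F [-1.   0.2 -1. ] w 39.9
```

View pics/s9.png

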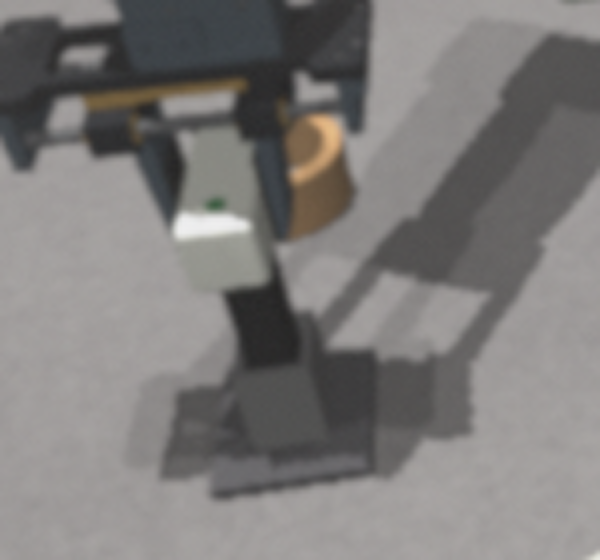

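The scanner has risen with the gripper, and the handle's end is still about 15 mm inside the socket. Now I tilt it against the socket wall by moving toward the nose (tool +y).

```bash
python3 -m jog '[[[0,0.010,0],0],[[0,0.020,0],0],[[0,0.028,0.0015],0],[[0,0.037,0.003],0]]';python3 -c "
from h import *
plan([.5305,-.338,.129],-96)
d=grab('scene');c=d['image'][130:270,50:200]
cv2.imwrite('pics/s10.png',cv2.resize(c,None,fx=4,fy=4,interpolation=cv2.INTER_CUBIC)[:600])"
```

```text
time: 13.62
position: [0.494, -0.3347, 0.1727]
orientation: [-2.102, 2.333, -0.002]
contact_force: [5.1, 0.4, -0.7]
width: 0.437
pos [ 0.494  -0.3347  0.1727] heading -95.97 tilt [ 1.4e-03 -3.0e-04 -1.0e+00] shift [-0.0005 -0.0366  0.0438] yaw 0.0005 q6 1.06 t 13.625 F [ 5.1  0.4 -0.7] w 39.8
```

View pics/s10.png

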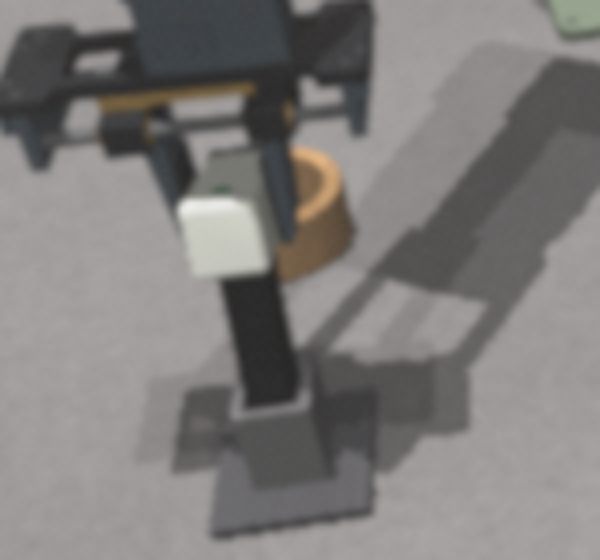

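It is pivoting with about 5 N of push. Continuing the arc.

```bash
python3 -m jog '[[[0,0.008,0.003],0],[[0,0.016,0.006],0],[[0,0.024,0.011],0],[[0,0.031,0.015],0],[[0,0.031,0.015],0]]';python3 -c "
from h import *
plan([.5305,-.338,.129],-96)
d=grab('scene');c=d['image'][130:270,50:200]
cv2.imwrite('pics/s11.png',cv2.resize(c,None,fx=4,fy=4,interpolation=cv2.INTER_CUBIC)[:600])"
```

```text
time: 14.3
position: [0.462, -0.3314, 0.1567]
orientation: [2.102, -2.333, -0.004]
contact_force: [0.9, -1.7, -0.1]
width: 0.436
pos [ 0.462  -0.3314  0.1567] heading -95.97 tilt [-2.6e-03  7.0e-04 -1.0e+00] shift [-0.0005 -0.0689  0.0275] yaw 0.0005 q6 1.034 t 14.3 F [ 0.9 -1.7 -0.1] w 39.8
```

View pics/s11.png

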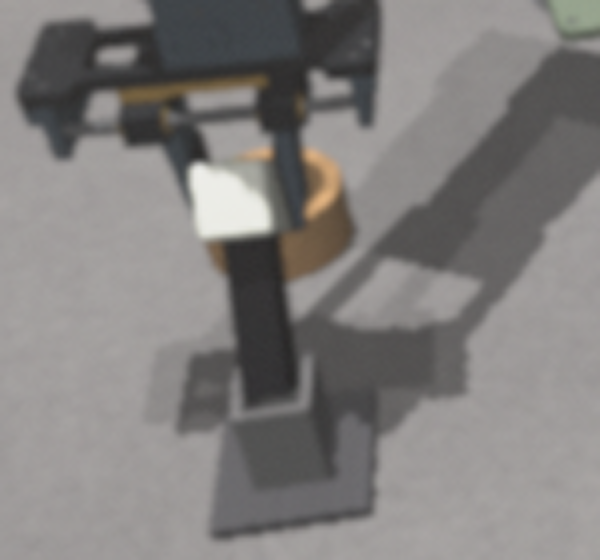

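```bash
python3 -m jog '[[[0,0,0],0],[[0,0,0],0],[[0,0.012,-0.015],0],[[0,0.03,-0.036],0],[[0,0.03,-0.08],0],[[0,0.03,-0.1],0],[[0,0.03,-0.1],0],[[0,0.03,-0.1],0]]' - 55;python3 -c "
from h import *
plan([.5305,-.338,.129],-96)
for n in ('scene','top','wrist'): d=grab(n); cv2.imwrite('pics/%s12.png'%n,d['image'])
c=load('scene')['image'][80:230,50:200]
cv2.imwrite('pics/s12.png',cv2.resize(c,None,fx=4,fy=4,interpolation=cv2.INTER_CUBIC)[:600])"
```

```text
time: 15.35
position: [0.4325, -0.3279, 0.2566]
orientation: [2.103, -2.333, -0.003]
contact_force: [-0.2, 0.5, -2.0]
width: 0.433
pos [ 0.4325 -0.3279  0.2566] heading -95.96 tilt [-0.0019  0.0012 -1.    ] shift [ 0.     -0.0987  0.1274] yaw 0.0007 q6 1.005 t 15.35 F [-0.2  0.5 -2. ] w 39.5
```

View pics/s12.png

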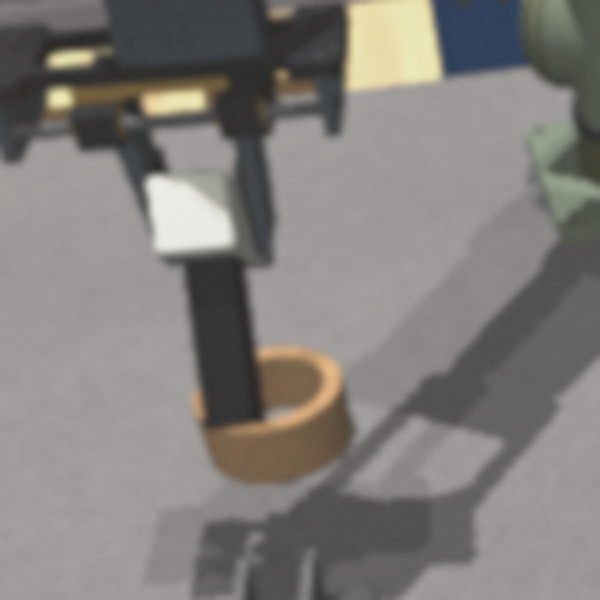

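View pics/wrist12.png

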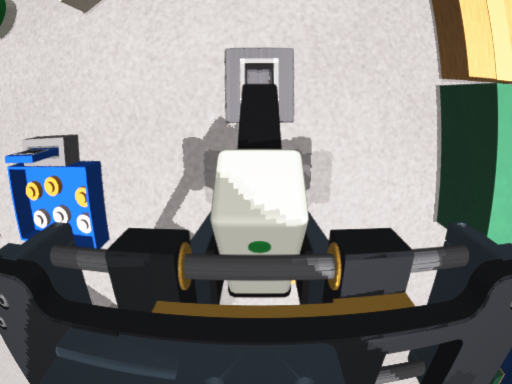

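View pics/top12.png

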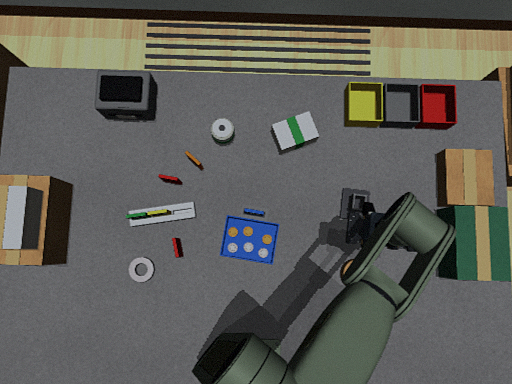

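```bash
cat > fit.py <<'E'
from h import *
def fit(d,pos,hd,us,vs,uh,vh):
    """side-plane fits in scanner frame: a = horizontal along nose-opposite (back), b=z"""
    P=cloud(d); out={}
    h=np.radians(hd+90+0) # scanner x axis heading
    xv=np.array([np.cos(h),np.sin(h),0]); g=np.array(pos)-[0,0,.006]
    for n,(u,v) in {'back':(us,vs),'handle':(uh,vh)}.items():
        p=P[v[0]:v[1],u[0]:u[1]].reshape(-1,3)-g
        p=p[np.linalg.norm(p,axis=1)<.16]
        c=p.mean(0); 
        for _ in range(3):
            c=p.mean(0);w=np.linalg.svd(p-c)[2][2]; r=(p-c)@w; p=p[abs(r)<2.5*r.std()+1e-4]
        if w@xv<0:w=-w
        print(n,len(p),'rms',r.std().round(4),'normal',w.round(3),'tilt',np.degrees(np.arctan2(w[2],w@xv)).round(1),'head',np.degrees(np.arctan2(w[1],w[0])).round(1),'planedist from grasp',(c@w).round(4),'c',c.round(3))
E
python3 - <<'E'
from fit import *
s=sensors.state();d=load('scene')
fit(d,s['position'],-95.96,(90,106),(126,141),(100,109),(150,180))
E
```

```text
back 238 rms 0.0013 normal [ 0.793 -0.092  0.602] tilt 37.0 head -6.6 planedist from grasp 0.0561 c [ 0.047 -0.006  0.03 ]
handle 263 rms 0.0013 normal [ 0.798 -0.086  0.596] tilt 36.6 head -6.1 planedist from grasp 0.0334 c [ 0.067 -0.009 -0.035]
```

```bash
python3 - <<'E'
from h import *
d=load('wrist');cv2.imwrite('pics/w12.png',cv2.resize(d['image'][60:310,190:330],None,fx=2.4*1,fy=2.4,interpolation=cv2.INTER_CUBIC))
s=sensors.state();g=s['position']-[0,0,.006];h=np.radians(-5.96)
for ox,oz in ((0,0),(.006,0),(.003,0)):
  th=np.radians(36.8)
  X=np.array([np.cos(th)*np.cos(h),np.cos(th)*np.sin(h),np.sin(th)]);Y=np.array([-np.sin(h),np.cos(h),0]);Z=np.cross(X,Y)
  f=lambda x,y,z:fproj(d,g+X*(x+ox)+Y*y+Z*(z+oz)).round(1)
  print(ox,'butt',f(.027,0,-.113),'backlow',f(.05,.02,-.021),f(.05,-.02,-.021),'backtop',f(.05,0,.021),'frontop',f(-.05,0,.021),'nosew',f(-.05,.02,.021),f(-.05,-.02,.021))
E
```

```text
0 butt [258.   90.8] backlow [215.3 158.9] [299.3 158.8] backtop [256.8 237.9] frontop [257.9 304.9] nosew [228.9 304.5] [286.9 304.6]
0.006 butt [258.   84.1] backlow [213.9 150. ] [300.6 150. ] backtop [256.7 230.4] frontop [257.9 302.7] nosew [228.1 302.3] [287.7 302.3]
0.003 butt [258.   87.5] backlow [214.6 154.5] [299.9 154.5] backtop [256.7 234.2] frontop [257.9 303.8] nosew [228.5 303.4] [287.3 303.5]
```

View pics/w12.png

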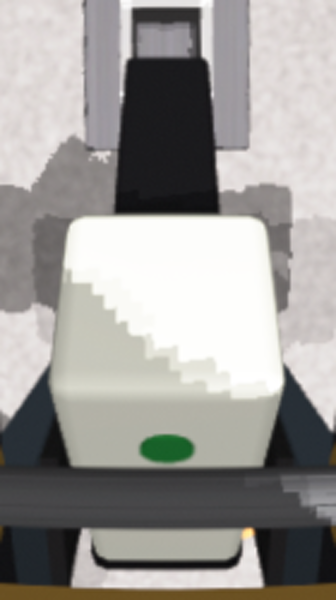

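```bash
python3 - <<'E'
from h import *
from scipy.optimize import least_squares
d=load('wrist');s=sensors.state();g=s['position']-[0,0,.006];h=np.radians(-5.96)
def m(p,full=False):
  th=np.radians(p[0]);ox,oz=p[1:3]
  X=np.array([np.cos(th)*np.cos(h),np.cos(th)*np.sin(h),np.sin(th)]);Y=np.array([-np.sin(h),np.cos(h),0]);Z=np.cross(X,Y)
  f=lambda x,z:fproj(d,g+X*(x+ox)+Z*(z+oz))[1]
  return np.array([f(.027,-.113)-84.2,f(.050,-.021)-149.6,f(.0485,.0195)-222.5,f(-.0485,.0195)-294])
print(m([36.8,.006,0]))
r=least_squares(m,[37,.005,0],x_scale=[1,.001,.001]);print(r.x,r.fun)
r=least_squares(lambda p:m([p[0],p[1],0]),[37,.005],x_scale=[1,.001]);print(r.x,r.fun)
E
```

```text
[-0.08127938  0.12092882  6.38338161  5.95651575]
[ 3.71304959e+01  1.08253144e-03 -5.78886604e-03] [ 0.64135828 -0.9580179   0.67631423 -0.35965298]
[3.61518357e+01 7.67431900e-03] [-0.79859019 -3.10049766  2.41447733  5.8375522 ]
```

```bash
python3 -c "
from h import *
plan([.615,-.0247,.2566],-98)"
```

```text
pos [ 0.4329 -0.328   0.2561] heading -95.96 tilt [-0.0023  0.0016 -1.    ] shift [-0.3206 -0.1496 -0.0004] yaw 0.0356 q6 1.005 t 15.5 F [-0.3  0.2 -1.7] w 40.0
```

```bash
python3 -m jog '[[[-0.016,-0.0075,0],0.002],[[-0.056,-0.026,0],0.006],[[-0.11,-0.051,0],0.012],[[-0.165,-0.077,0],0.018],[[-0.22,-0.103,0],0.024],[[-0.275,-0.128,0],0.03],[[-0.306,-0.143,0],0.034],[[-0.3206,-0.1496,0],0.036]]'; python3 -m jog '[[[0,0,0],0],[[0,0,0],0]]'; python3 -c "
from h import *
plan([.615,-.0247,.1648],-98)"
```

```text
time: 16.5
position: [0.6161, -0.0223, 0.2565]
orientation: [2.064, -2.368, -0.002]
contact_force: [-0.9, 0.1, -1.7]
width: 0.439
time: 16.75
position: [0.6149, -0.0262, 0.2573]
orientation: [2.059, -2.372, -0.0]
contact_force: [-0.4, -0.5, -1.7]
width: 0.436
pos [ 0.6149 -0.0262  0.2573] heading -98.09 tilt [-8.e-04 -7.e-04 -1.e+00] shift [-0.0015  0.0001  0.0925] yaw -0.0015 q6 1.651 t 16.75 F [-0.4 -0.5 -1.7] w 39.8
```

```bash
python3 -m jog '[[[-0.0015,0,0.015],0],[[-0.0015,0,0.035],0],[[-0.0015,0,0.055],0],[[-0.0015,0,0.075],0],[[-0.0015,0,0.087],0],[[-0.0015,0,0.0925],0],[[-0.0015,0,0.0925],0],[[-0.0015,0,0.0925],0]]'; python3 -c "
from h import *
plan([.615,-.0247,.1648],-98)
for n in ('scene','top','wrist'): d=grab(n); cv2.imwrite('pics/%s13.png'%n,d['image'])
c=load('scene')['image'][100:280,180:330]
cv2.imwrite('pics/s13.png',cv2.resize(c,None,fx=3.3,fy=3.3,interpolation=cv2.INTER_CUBIC)[:600])
c=load('top')['image'][120:270,190:350]
cv2.imwrite('pics/t13.png',cv2.resize(c,None,fx=4,fy=4,interpolation=cv2.INTER_CUBIC)[:600])"
```

```text
time: 17.75
position: [0.6163, -0.0237, 0.1656]
orientation: [-2.06, 2.371, -0.002]
contact_force: [-0.3, 0.5, -2.2]
width: 0.439
pos [ 0.6163 -0.0237  0.1656] heading -98.02 tilt [ 1.6e-03 -2.0e-04 -1.0e+00] shift [0.0012 0.0011 0.0008] yaw -0.0004 q6 1.654 t 17.75 F [-0.3  0.5 -2.2] w 40.0
```

View pics/s13.png

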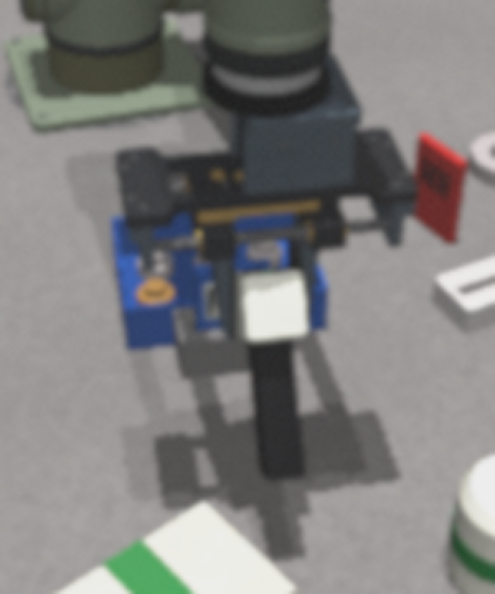

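View pics/t13.png

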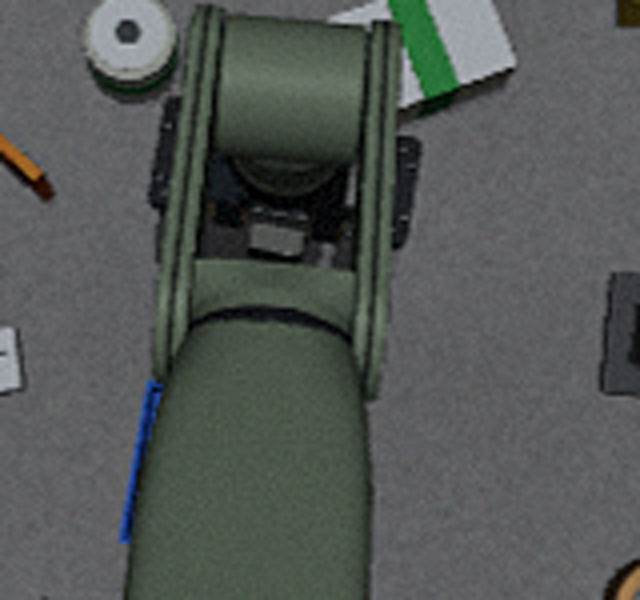

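View pics/wrist13.png

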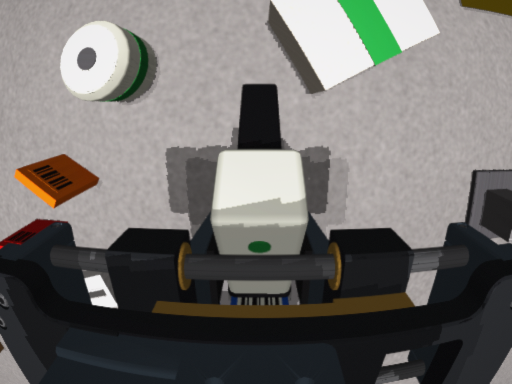

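The wrist view shows the scanner unmoved in the grip, its nose pointing at the plate (stripes at (262,297)). Settle, then check geometry by camera and plane fits.

```bash
python3 -m jog '[[[0.001,0.0005,0],0],[[0.001,0.0005,0],0],[[0.001,0.0005,0],0]]'; python3 - <<'E'
from fit import *
d=grab('scene');s=sensors.state()
plan([.615,-.0247,.1648],-98)
fit(d,s['position'],-98,(256,270),(186,201),(259,268),(208,240))
w=grab('wrist');cv2.imwrite('pics/w14.png',cv2.resize(w['image'][240:340,200:330],None,fx=5,fy=5,interpolation=cv2.INTER_CUBIC))
# plate face as the scene camera sees it
P=cloud(d)[180:206,236:300].reshape(-1,3)
m=(P[:,2]>.045)&(P[:,2]<.1)&(abs(P[:,0]-.5)<.03);print('plate pts',m.sum(),P[m].mean(0).round(4))
# butt end
c=proj(d,[.0,0,0])
for ox,oz in ((.006,0),(.0035,-.0035),(.001,-.006)):
    th=np.radians(37);h=np.radians(-8);X=np.array([np.cos(th)*np.cos(h),np.cos(th)*np.sin(h),np.sin(th)]);Y=np.array([-np.sin(h),np.cos(h),0]);Z=np.cross(X,Y);g=s['position']-[0,0,.006]
    H=g+X*ox+Z*oz; f=lambda x,y,z:proj(d,H+X*x+Y*y+Z*z)
    q=lambda p:((p-[180,100])*3.3).round(0)
    print(ox,oz,'butt',q(f(.027,.013,-.113)),q(f(.027,-.013,-.113)),'back',q(f(.05,.02,.021)),q(f(.05,-.02,.021)),q(f(.05,.02,-.021)),q(f(.05,-.02,-.021)))
    wv=H-.05*X; code=np.array([.4988,-.0084,.066]); v=code-wv; print('dist',np.linalg.norm(v),'miss',(v@Y).round(4),(v@Z).round(4))
E
```

```text
time: 18.27
position: [0.6152, -0.0245, 0.1649]
orientation: [-2.061, 2.371, -0.0]
contact_force: [-0.1, 0.6, -2.0]
width: 0.435
pos [ 0.6152 -0.0245  0.1648] heading -98.02 tilt [ 0.e+00 -1.e-04 -1.e+00] shift [0.0002 0.0002 0.    ] yaw -0.0004 q6 1.652 t 18.325 F [ 0.2  0.3 -1.3] w 39.9
back 207 rms 0.0011 normal [ 0.796 -0.11   0.596] tilt 36.6 head -7.8 planedist from grasp 0.0556 c [ 0.046 -0.009  0.03 ]
handle 282 rms 0.0012 normal [ 0.792 -0.124  0.598] tilt 36.7 head -8.9 planedist from grasp 0.033 c [ 0.067 -0.013 -0.037]
plate pts 139 [ 0.4978 -0.0183  0.0729]
0.006 0 butt [305. 469.] [266. 474.] back [303. 263.] [240. 269.] [309. 329.] [247. 336.]
dist 0.10576949704343246 miss -0.0002 -0.0034
0.0035 -0.0035 butt [305. 474.] [266. 479.] back [303. 268.] [240. 274.] [309. 334.] [247. 341.]
dist 0.10321354776028493 miss -0.0002 0.0001
0.001 -0.006 butt [305. 477.] [266. 482.] back [302. 272.] [240. 278.] [309. 338.] [247. 345.]
dist 0.10074605415940553 miss -0.0002 0.0026
```

View pics/w14.png

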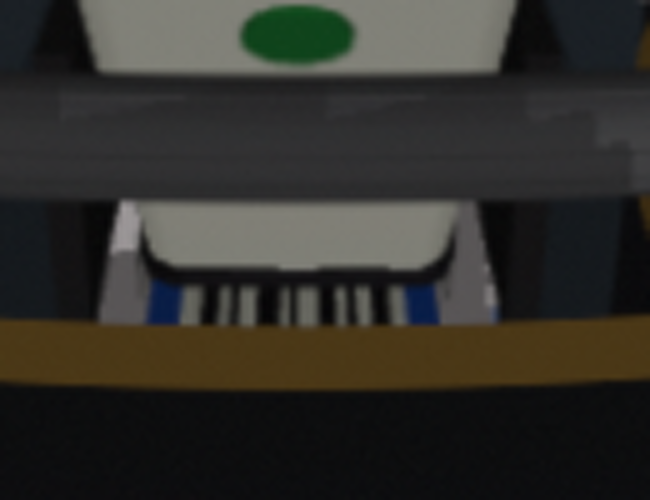

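All estimates agree: tilt about 37°, window about 100–106 mm from the code, aim miss under 4 mm. Nothing is touching the scanner. Handing in.

```bash
python3 -c "
from h import *
print(manip.close_job())"
```

```text
the job is handed in; nothing more can be done
None
```

The job is handed in at about 18.3 s of the 58 s allowed. The blue plate is in the tray slot and released, and the scanner is held in the air pointing at its code.

**Plate:** The blue plate came from the rack place nearest the tray. In the slot it met the floor at the same tool height as in the rack, with 6.6 N upward, and took a 15 N press before I let go. The scene and wrist pictures show it upright with the code clear of the block. A depth check of its top edge returned no points, so its height rests on the force, tool height and pictures.

**Scanner:** I lifted it until the handle's end was still in the socket and pivoted it nose-down against the socket wall. Then I tightened the grip from 20 N to 55 N and carried it to the far side of the plate.

| Last check | Result |
|---|---|
| Nose-down tilt | about 37° |
| Window to code centre (plate mid-thickness) | 101–106 mm |
| Aim error | within about 4 mm vertically, about 1 mm sideways |

- **Disagreement:** the scene and wrist cameras differ by about 5 mm on where the head sits in the grip. I aimed for the middle of the two.
- **Bystanders:** I made no contact with any of them, and nothing touches the held scanner.

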